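# Run along the row of tea jars and press the lids home

### The job

The lids of the four tea jars in the open case are standing proud: with a fingertip, go along the row from the largest jar to the smallest and gently press each lid's knob down in turn until the lid is fully seated. Trail the finger along the row as you go, staying within a few centimetres of the knobs, above and to the sides, until the last lid is down. Do not pull any lid up, and leave the small cups, the bowl and the slim box where they are.

Things in the scene. Friction and masses are not known exactly. Their poses are not given: they have to be found in the camera images.
- case: Open case, 180 x 350 mm, blue walls 30 mm high, floor 6 mm thick; fixed to the table, turned any way round. Origin: centre of its underside; z up, y along its long side. Four white porcelain tea jars with blue bands are fixed in it in a row at x = +25 mm, y = +112.5, +37.5, -37.5, -112.5 mm, from largest to smallest (diameter 72, 64, 56, 48 mm; height without lid 78, 70, 62, 54 mm).
- lid_1 (a joint): How far the lid of the largest jar (y = +112.5 mm in the case) is pushed down, m: 0 = 12 mm proud of the jar's rim on its grey sealing plug, 0.012 = fully seated (rigid stop). Starts at 0 to 0.004. It slides straight down with a drag of about 4 N, has no spring and stays where it is left; pulled up, it goes negative.
- lid_1_top (a point): Centre of the flat top of the knob on the lid of the largest jar; the knob is a horizontal disc 26 mm across and 6 mm thick. The point moves with the lid; with the lid fully seated it is 112 mm above the table.
- lid_2 (a joint): How far the lid of the second largest jar (y = +37.5 mm in the case) is pushed down, m: 0 = 12 mm proud of the jar's rim on its grey sealing plug, 0.012 = fully seated (rigid stop). Starts at 0 to 0.004. It slides straight down with a drag of about 4 N, has no spring and stays where it is left; pulled up, it goes negative.
- lid_2_top (a point): Centre of the flat top of the knob on the lid of the second largest jar; the knob is a horizontal disc 26 mm across and 6 mm thick. The point moves with the lid; with the lid fully seated it is 104 mm above the table.
- lid_3 (a joint): How far the lid of the third largest jar (y = -37.5 mm in the case) is pushed down, m: 0 = 12 mm proud of the jar's rim on its grey sealing plug, 0.012 = fully seated (rigid stop). Starts at 0 to 0.004. It slides straight down with a drag of about 4 N, has no spring and stays where it is left; pulled up, it goes negative.
- lid_3_top (a point): Centre of the flat top of the knob on the lid of the third largest jar; the knob is a horizontal disc 26 mm across and 6 mm thick. The point moves with the lid; with the lid fully seated it is 96 mm above the table.
- lid_4 (a joint): How far the lid of the smallest jar (y = -112.5 mm in the case) is pushed down, m: 0 = 12 mm proud of the jar's rim on its grey sealing plug, 0.012 = fully seated (rigid stop). Starts at 0 to 0.004. It slides straight down with a drag of about 4 N, has no spring and stays where it is left; pulled up, it goes negative.
- lid_4_top (a point): Centre of the flat top of the knob on the lid of the smallest jar; the knob is a horizontal disc 26 mm across and 6 mm thick. The point moves with the lid; with the lid fully seated it is 88 mm above the table.
- cup_a: One of two loose small white tea cups without handles, 48 mm across the rim and 42 mm high, standing in the case beside the row of jars, about x = -52 mm in the case's frame; origin at the centre of its underside. To be left alone.
- cup_b: One of two loose small white tea cups without handles, 48 mm across the rim and 42 mm high, standing in the case beside the row of jars, about x = -52 mm in the case's frame; origin at the centre of its underside. To be left alone.
- bowl: Loose white porcelain bowl, 120 mm across, 55 mm high, on the table; origin at the centre of its underside. To be left alone.
- slim_box: Loose slim cardboard box, 50 x 210 x 35 mm (x, y, z), lying on the table; origin at the centre of its underside. To be left alone.

How it is judged (in metres and radians):
On the way, in this order (a step that is already met when the one before it is completed fails the run):
1. the lid of the largest jar is pressed home (value of joint lid_1 above 0.01 m), for 0.1 s.
2. the lid of the second jar is pressed home (value of joint lid_2 above 0.01 m), for 0.1 s.
3. the lid of the third jar is pressed home (value of joint lid_3 above 0.01 m), for 0.1 s.
4. the lid of the smallest jar is pressed home (value of joint lid_4 above 0.01 m), for 0.1 s.
At the end, for the whole second after the job is handed in: All four lids are within 2 mm of fully seated, and the cups, the bowl and the slim box stand upright within 15 mm of where they were (value of joint each of lid_1, lid_2, lid_3, lid_4 above 0.01 m and distance of each of cup_a, cup_b, bowl, slim_box from where it was at the start of the episode below 0.015 m and angle between each of cup_a, cup_b, bowl, slim_box's own z axis and vertical below 0.2 rad); the robot touches nothing.
It fails at once if a lid is pulled up (value of joint any of lid_1, lid_2, lid_3, lid_4 below -0.003 m).
It fails at once if between the first lid and the last, the fingers rise more than about 6 cm above the knobs (grasp point over 190 mm above the case's underside) (value of joint lid_1 above 0.01 m and not (value of joint lid_4 above 0.01 m) and z of the grasp point in the frame of case above 0.19 m).
It fails at once if between the first lid and the last, the fingers stray more than 6 cm sideways from the row (value of joint lid_1 above 0.01 m and not (value of joint lid_4 above 0.01 m) and (x of the grasp point in the frame of case above 0.085 m or x of the grasp point in the frame of case below -0.035 m)).
It fails at once if the jars are pressed harder than 50 N (contact force between any of the fingers, the arm and case above 50 N).
It fails at once if a cup, the bowl or the slim box is moved more than 30 mm or lifted (distance of any of cup_a, cup_b, bowl, slim_box from where it was at the start of the episode above 0.03 m).
It also fails if it takes over 48 s, if anything falls off the work surface, if the arm or the gripper's body presses on something with over 40 N, if the wrist force passes 120 N, or if a joint passes its speed limit or range.

### The arm

A 6-joint arm with a two-finger parallel gripper is mounted at the origin on the work surface. World frame = base frame: x ahead of the robot, y to its left, z up, the work surface at z = 0. Lengths are in mm, angles in rad, forces in N, time in s.
With the tool pointing down it reaches from about 350 to 775 mm from the base axis. Payload 5.5 kg.
Tool frame: the origin (TCP) lies at the very end of the fingers, on their centre line; the grasp point (between the pads) lies 19 mm behind it; z points along the fingers, x is the direction in which the jaws open and shut, and the axes are right-handed (so a half turn about z gives the same grasp; the last joint's range is limited). The gripper opens to 85 mm and grips with 20 to 120 N. Pads are 22 mm wide; open, the fingers measure 114 mm over their backs; the gripper's body (76 mm by 85 mm) begins 54 mm behind the grasp point. The pads swing forward as they close: fully open they stand 13 mm farther back than shut.
Start: joints at [-1.393, 0.313, 0.046, 1.304, 0, 1.431], TCP at [179.671, -546.251, 231.323] pointing down, gripper open.
Joint ranges: [-2.76, 2.76], [-0.86, 1.69], [-1.03, 1.26], [-2.2, 2.34], [-1.47, 1.5], [-3.14, 3.14]. Speed limits (rad/s): [2.57, 2.57, 3.14, 3.14, 3.14, 3.14].

### API

Orientations are given as a 3x3 rotation matrix whose columns are the frame's x, y, z axes.
In Python, from bench import arm, capture, calibration, boxes_of, tip_of gives the robot as it stands. The module is installed in compiled form; this text tells all that it offers.
- The arm moves only by the shell command python3 -m crank 'ROWS' [FORCE]. ROWS is JSON, a list of rows, each a list of 7 numbers: the finger opening in m, from 0 to 0.0854, then the shift along the world's x, y, z in m, then the turn, a rotation vector about the world's x, y, z in rad. In form: [[jaw, dx, dy, dz, ax, ay, az], ...]. A call has 1 to 8 rows; each row shifts and turns the commanded pose from where the row before left it; what a row does not reach is not made up. A row lasts 1/8 s, in which the tool goes at most 62.5 mm and 10.7 degrees, less where a joint would pass 70% of its speed; a pose out of reach is approached as far as the arm can. A call with a gripper value outside its range is refused whole. The fingers move at their own pace and stop on an object; FORCE is the grip in N (left out, the last holds). Time passes only in rows, so rows that do not move let the fingers close. It gives the time, the measured TCP pose, the force and the opening at its end, in the units of the state.
- arm.get_obs(): the state, without advancing time (a new reading comes with each control period).
- capture(name): name is "scene" or "top" or "wrist"; returns the picture (400x640x3 uint8, red, green, blue); there is no depth.
- calibration(name): a dict with "mtx" (3x3 intrinsics, pixels), "rvec" (rotation vector, rad) and "tvec" (3), from world to camera coordinates, as OpenCV has them. Camera axes: x right, y down, z forward; pixel columns grow to the right and rows downward; lengths in mm; the calibration is good to about 2 mm. A picture is of the moment at which its call begins: read the wrist's pose just before it. calibration takes no time and is no camera call; for the wrist camera it gives the pose at the moment of the call.
- arm.finish_job(): hands the job in, once; it reports no verdict.
Trained networks look in the newest picture that a camera, given by its name, has taken for a name from the list of things; names that differ only in an ending like _2 or _b are one class to them, and where a whole thing is asked for, a point or a joint stands for the part that bears it (a point fixed in the world has none). Each returns a list of dicts, best first, with "p" (0 to 1); they miss things now and then, are a little off and sometimes report something else, mostly with a low value. They report only what shows in the picture. A call takes as long as a camera call.
- boxes_of(camera, target): "position" ([column, row] in pixels, amid what is visible of it).
- tip_of(camera, target): "position" ([column, row] in pixels: a listed point, or the origin of a listed thing).
The state is a dict: "time_s": time; "joint_pos": joint angles; "joint_velocities": joint speeds; "joint_torque": joint torques, N m; "eef_pos": TCP position; "tcp_rot": TCP orientation; "force": force on the tool from outside, world axes, zero at the start; "wrist_torque": the same for the moment, N m; "grip_width": finger opening in mm.
Only numpy, scipy, OpenCV 4.12 (cv2) and the standard library are available. Lean on these libraries where they do the work, as an engineer would, in place of code of your own. Each camera call takes 0.05 s, during which the arm holds its last target.

## Working session

There is one attempt and no reset: what is moved stays moved. The work goes in short steps, Python scripts to look and compute and a shell command to move; the robot and the scene stay as the last step left them, time stands still between calls to the robot, and variables do not carry over. Pictures are saved under pics/ and viewed, and the job is handed in when it is done.

```bash
mkdir -p pics; python3 - <<'E'
from bench import arm,capture,calibration,boxes_of,tip_of
import cv2,numpy as np
o=arm.get_obs();print(o['time_s'],o['eef_pos'],o['tcp_rot'],o['force'],o['grip_width'])
for c in ['scene','top']:
    im=capture(c);cv2.imwrite(f'pics/{c}0.png',im[:,:,::-1])
    for t in ['lid_1_top','case','cup_a','bowl','slim_box']:
        print(c,t,[(np.round(d['position'],1).tolist(),round(d['p'],2)) for d in tip_of(c,t)])
print(arm.get_obs()['time_s'])
E
```

```text
0.0 [ 179.58639679 -545.70563137  230.42565647] [[ 3.12515436e-01 -9.49912638e-01 -2.88102886e-04]
 [-9.49911008e-01 -3.12515441e-01  1.78234920e-03]
 [-1.78311263e-03 -2.83339535e-04 -9.99998370e-01]] [-0.93808    -0.53076989  0.02181156] 85.42497538765365
scene lid_1_top [([333.8, 238.4], 0.87)]
scene case [([313.1, 235.0], 0.6)]
scene cup_a [([349.7, 248.3], 0.56), ([319.8, 220.2], 0.51)]
scene bowl [([316.8, 223.0], 0.66), ([443.6, 287.8], 0.6)]
scene slim_box [([207.3, 180.0], 0.71)]
top lid_1_top [([273.6, 157.1], 0.92)]
top case [([312.2, 188.6], 0.87)]
top cup_a [([274.0, 157.6], 0.71), ([322.4, 213.7], 0.57), ([263.2, 194.3], 0.54)]
top bowl [([160.7, 208.2], 0.78)]
top slim_box [([481.2, 193.8], 0.64)]
0.6
```

View pics/top0.png

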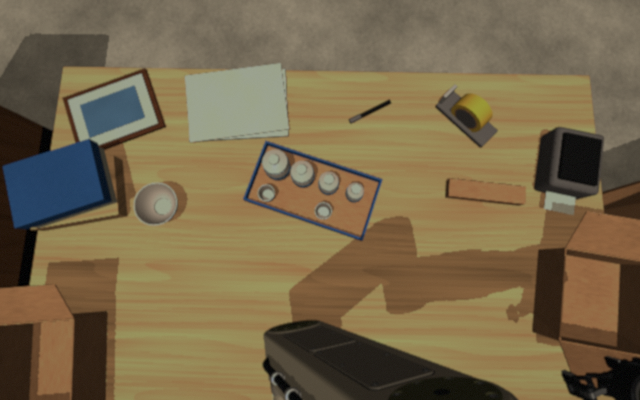

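View pics/scene0.png

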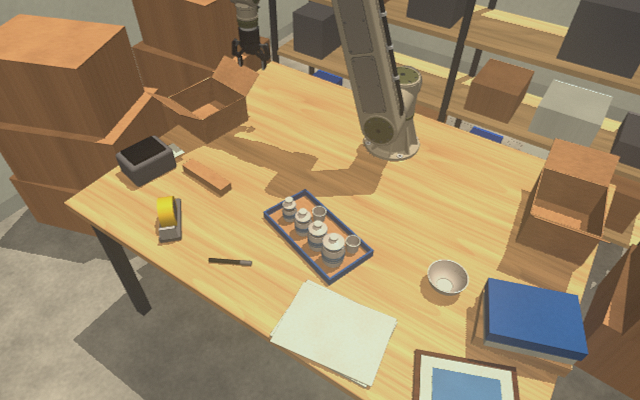

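The top view shows the jars running from the largest at (275,158) to the smallest at (355,188). The cups are at (267,193) and (324,211), on the near (robot) side. Next I'll fit the case pose from both cameras.

```bash
python3 - <<'E'
from bench import arm,capture,calibration,boxes_of,tip_of
import cv2,numpy as np
for c in ['scene','top']:
    im=capture(c)
    for i in range(1,5):
      t=f'lid_{i}_top'
      print(c,t,[(np.round(d['position'],1).tolist(),round(d['p'],2)) for d in tip_of(c,t)],[(np.round(d['position'],1).tolist(),round(d['p'],2)) for d in boxes_of(c,f'lid_{i}')])
    K=calibration(c);print(K)
    x0,y0=(235,135) if c=='top' else (255,180)
    cv2.imwrite(f'pics/{c}z.png',cv2.resize(im[y0:y0+108,x0:x0+152],None,fx=5,fy=5,interpolation=cv2.INTER_CUBIC)[:,:,::-1])
E
```

```text
scene lid_1_top [([335.2, 236.6], 0.78)] [([334.0, 241.4], 0.75), ([299.7, 214.3], 0.74), ([316.0, 230.0], 0.49)]
scene lid_2_top [([314.8, 221.7], 0.82)] [([334.0, 241.4], 0.75), ([299.7, 214.3], 0.74), ([316.0, 230.0], 0.49)]
scene lid_3_top [([303.1, 207.2], 0.68)] [([334.0, 241.4], 0.75), ([299.7, 214.3], 0.74), ([316.0, 230.0], 0.49)]
scene lid_4_top [([289.5, 198.5], 0.46)] [([334.0, 241.4], 0.75), ([299.7, 214.3], 0.74), ([316.0, 230.0], 0.49)]
{'mtx': array([[453.3887835 ,   0.        , 312.92221818],
       [  0.        , 453.3887835 , 205.28634333],
       [  0.        ,   0.        ,   1.        ]]), 'rvec': array([ 1.23173054,  2.32428271, -0.92290449]), 'tvec': array([ 314.82119933, -252.46315535, 1831.64447986])}
top lid_1_top [([273.7, 158.2], 0.95)] [([355.6, 187.8], 0.72), ([299.9, 171.7], 0.65), ([273.8, 159.1], 0.6), ([330.1, 180.1], 0.57)]
top lid_2_top [([301.2, 165.3], 0.88)] [([355.6, 187.8], 0.72), ([299.9, 171.7], 0.65), ([273.8, 159.1], 0.6), ([330.1, 180.1], 0.57)]
top lid_3_top [([325.1, 177.2], 0.7)] [([355.6, 187.8], 0.72), ([299.9, 171.7], 0.65), ([273.8, 159.1], 0.6), ([330.1, 180.1], 0.57)]
top lid_4_top [([356.1, 188.3], 0.57)] [([355.6, 187.8], 0.72), ([299.9, 171.7], 0.65), ([273.8, 159.1], 0.6), ([330.1, 180.1], 0.57)]
{'mtx': array([[372.44660054,   0.        , 319.54317919],
       [  0.        , 372.44660054, 197.64544646],
       [  0.        ,   0.        ,   1.        ]]), 'rvec': array([ 2.14930647, -2.10083512,  0.16637614]), 'tvec': array([-13.26521265, 547.04492315, 967.73679022])}
```

View pics/topz.png

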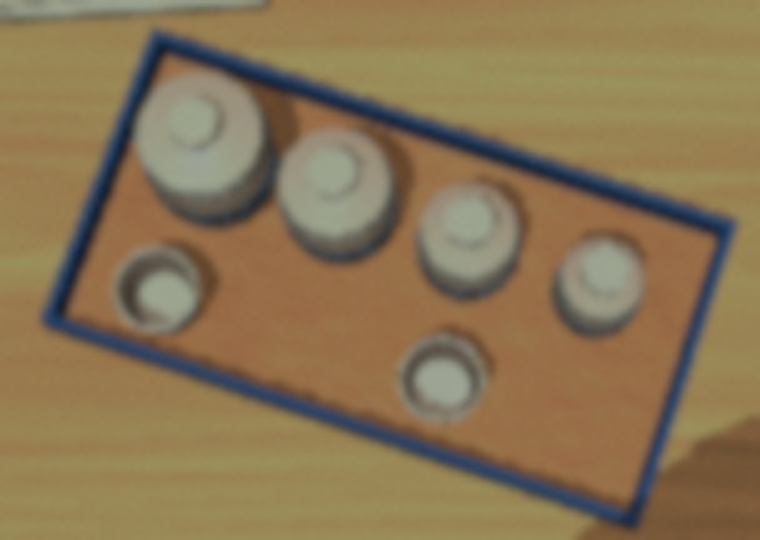

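View pics/scenez.png

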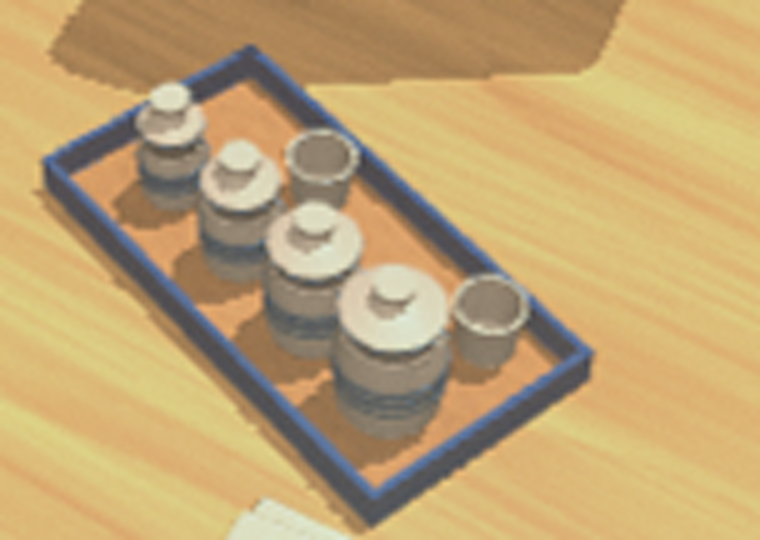

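```bash
cat > fit.py <<'E'
from bench import calibration
import cv2,numpy as np
from scipy.optimize import least_squares
C=[(90,175),(90,-175),(-90,-175),(-90,175)]
obs={'top':dict(o=(235,135),c=[(155,32),(735,222),(632,527),(45,320)],k=[(194,120),(333,169),(468,218),(605,266)]),
'scene':dict(o=(255,180),c=[(372,498),(43,160),(250,45),(590,355)],k=[(393,282),(315,215),(239,153),(170,96)])}
Y=[112.5,37.5,-37.5,-112.5];H=[112,104,96,88]
def pts(p):
    c,s=np.cos(p[2]),np.sin(p[2]);R=np.array([[c,-s],[s,c]])
    P=[np.r_[R@q+p[:2],30] for q in C]+[np.r_[R@(25,Y[i])+p[:2],H[i]+12-p[3+i]] for i in range(4)]
    return np.array(P)
def res(p,cams=('top','scene')):
    r=[]
    for n in cams:
        k=calibration(n);o=obs[n]
        uv=(np.array(o['c']+o['k'])+.5)/5-.5+np.array(o['o'])
        pr=cv2.projectPoints(pts(p),k['rvec'],k['tvec'],k['mtx'],None)[0][:,0]
        r.append((pr-uv).ravel())
    r.append((np.array(p[3:])-2)/4)
    return np.concatenate(r)
for cams in [('top',),('scene',),('top','scene')]:
    s=least_squares(lambda p:res(p,cams),[550,0,0,2,2,2,2],x_scale=[100,100,1,1,1,1,1])
    print(cams,np.round(s.x,3),np.round(s.fun,1))
    print(np.round(pts(s.x)[4:],1))
E
python3 fit.py
```

```text
('top',) [ 5.75144e+02  1.98890e+01 -3.11000e-01  2.05400e+00  1.77800e+00
  1.53000e+00  1.31300e+00] [-0.6 -1.3  0.7 -0.2  1.3  0.1 -1.4 -0.1 -0.1  0.  -0.3  0.2  0.2  0.4
  0.1  0.6  0.  -0.1 -0.1 -0.2]
[[633.4 119.3 121.9]
 [610.4  47.9 114.2]
 [587.5 -23.5 106.5]
 [564.5 -94.9  98.7]]
('scene',) [ 5.75045e+02  1.96780e+01 -3.10000e-01  1.11800e+00  9.52000e-01
  1.08700e+00  1.65900e+00] [-0.2  0.4 -0.6 -0.5  0.4 -0.5  0.6 -0.7  0.1  0.3 -0.3  0.3  0.   0.3
 -0.1  0.1 -0.2 -0.3 -0.2 -0.1]
[[633.1 119.2 122.9]
 [610.3  47.8 115. ]
 [587.4 -23.7 106.9]
 [564.6 -95.1  98.3]]
('top', 'scene') [ 5.75078e+02  1.98060e+01 -3.10000e-01  1.14300e+00  8.28000e-01
  8.21000e-01  1.25900e+00] [-0.6 -1.2  0.7 -0.2  1.3  0.1 -1.3 -0.  -0.2 -0.  -0.3  0.2  0.2  0.3
  0.2  0.6 -0.2  0.5 -0.5 -0.5  0.5 -0.5  0.6 -0.6  0.1  0.3 -0.2  0.3
  0.1  0.2 -0.1  0.  -0.2 -0.3 -0.3 -0.2]
[[633.2 119.3 122.9]
 [610.3  47.9 115.2]
 [587.4 -23.5 107.2]
 [564.5 -95.   98.7]]
```

Both cameras agree on the case pose to about 1 mm: centre (575, 20), yaw -0.31. The knobs are at about (633,119), (610,48), (587,-24) and (564,-95). I'll close the fingers and travel high.

```bash
python3 -m crank '[[0,0.01,0.015,0.01,0,0,0],[0,0.028,0.0415,0,0,0,0],[0,0.028,0.0415,0,0,0,0],[0,0.028,0.0415,0,0,0,0],[0,0.028,0.0415,0,0,0,0],[0,0.028,0.0415,0,0,0,0],[0,0.028,0.0415,0,0,0,0],[0,0.028,0.0415,0,0,0,0]]' 20
```

```text
time_s: 2.5
eef_pos: [386.4, -238.4, 242.3]
tcp_rot: [[0.313, -0.95, 0.001], [-0.95, -0.313, -0.001], [0.001, -0.001, -1.0]]
force: [0.9, 0.3, -0.2]
grip_width: -0.3
```

```bash
python3 -m crank '[[0,0.03,0.044,0,0,0,0],[0,0.03,0.044,0,0,0,0],[0,0.03,0.044,0,0,0,0],[0,0.03,0.044,0,0,0,0],[0,0.03,0.044,0,0,0,0],[0,0.03,0.044,0,0,0,0],[0,0.03,0.044,0,0,0,0],[0,0.03,0.044,0,0,0,0]]' && python3 -m crank '[[0,0.003,0.003,0,0,0,0],[0,0.0025,0.002,-0.04,0,0,0],[0,0,0,-0.04,0,0,0],[0,0,0,0,0,0,0]]'
```

```text
time_s: 3.5
eef_pos: [625.8, 113.8, 242.4]
tcp_rot: [[0.313, -0.95, 0.001], [-0.95, -0.313, 0.0], [0.0, -0.001, -1.0]]
force: [1.2, -1.3, 0.3]
grip_width: 0.5
time_s: 4.0
eef_pos: [627.8, 115.8, 158.7]
tcp_rot: [[0.312, -0.95, -0.007], [-0.95, -0.312, -0.001], [-0.002, 0.007, -1.0]]
force: [-0.4, 0.2, 0.9]
grip_width: -0.0
```

```bash
python3 -m crank '[[0,0.004,0.003,-0.008,0,0,0],[0,0,0,0,0,0,0],[0,0,0,0,0,0,0]]'; python3 - <<'E'
from bench import capture,arm
import cv2
for c,(x0,y0) in dict(top=(235,120),scene=(255,150)).items():
    im=capture(c);cv2.imwrite(f'pics/{c}1.png',cv2.resize(im[y0:y0+118,x0:x0+152],None,fx=5,fy=5,interpolation=cv2.INTER_CUBIC)[:,:,::-1])
cv2.imwrite('pics/w1.png',capture('wrist')[:,:,::-1])
o=arm.get_obs();print(o['eef_pos'],o['tcp_rot'],o['force'])
E
```

```text
time_s: 4.38
eef_pos: [635.9, 119.2, 154.8]
tcp_rot: [[0.312, -0.95, 0.002], [-0.95, -0.312, -0.0], [0.001, -0.002, -1.0]]
force: [-0.7, 0.8, 0.8]
grip_width: -0.2
[635.55205597 119.20922568 154.10321469] [[ 3.12389123e-01 -9.49953485e-01  1.18843053e-03]
 [-9.49954137e-01 -3.12389397e-01 -4.76656033e-05]
 [ 4.16533203e-04 -1.11406428e-03 -9.99999293e-01]] [ 0.50056304 -0.11794306  0.34461221]
```

View pics/scene1.png

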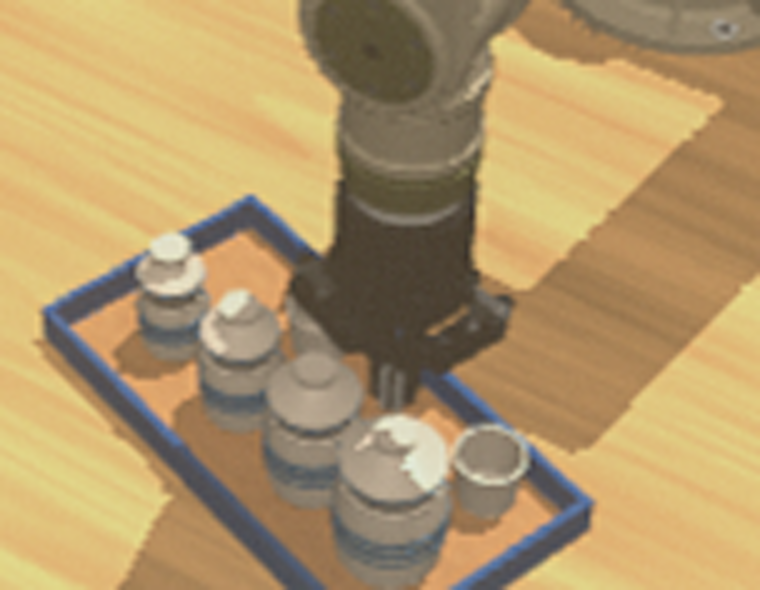

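View pics/w1.png

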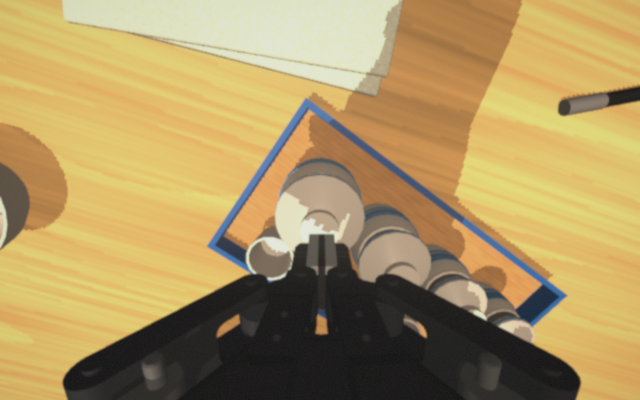

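The closed fingertip is right above the largest knob in both views. It reads about 2 mm far in x, so I'll correct that and descend.

```bash
python3 -m crank '[[0,-0.002,0,-0.01,0,0,0],[0,0,0,-0.01,0,0,0],[0,0,0,-0.003,0,0,0],[0,0,0,0,0,0,0],[0,0,0,0,0,0,0]]'
```

```text
time_s: 5.15
eef_pos: [633.4, 119.3, 130.5]
tcp_rot: [[0.312, -0.95, 0.0], [-0.95, -0.312, -0.0], [0.0, -0.0, -1.0]]
force: [0.1, -0.3, 0.3]
grip_width: -0.2
```

```bash
python3 -m crank '[[0,0,0,-0.002,0,0,0],[0,0,0,-0.002,0,0,0],[0,0,0,-0.002,0,0,0],[0,0,0,0,0,0,0]]';python3 -m crank '[[0,0,0,-0.002,0,0,0],[0,0,0,-0.002,0,0,0],[0,0,0,0,0,0,0]]'
```

```text
time_s: 5.65
eef_pos: [633.0, 119.2, 124.0]
tcp_rot: [[0.312, -0.95, -0.0], [-0.95, -0.312, -0.0], [-0.0, 0.0, -1.0]]
force: [0.1, -0.6, -0.5]
grip_width: 0.1
time_s: 6.02
eef_pos: [633.3, 119.3, 120.5]
tcp_rot: [[0.312, -0.95, 0.0], [-0.95, -0.312, -0.0], [0.0, -0.0, -1.0]]
force: [-0.8, -0.3, 2.4]
grip_width: -0.1
```

```bash
python3 -m crank '[[0,0,0,-0.002,0,0,0],[0,0,0,-0.001,0,0,0],[0,0,0,-0.001,0,0,0],[0,0,0,0,0,0,0]]'
```

```text
time_s: 6.52
eef_pos: [633.3, 119.3, 116.2]
tcp_rot: [[0.312, -0.95, 0.0], [-0.95, -0.312, -0.0], [0.0, -0.0, -1.0]]
force: [-0.5, -0.6, 2.2]
grip_width: -0.0
```

```bash
python3 -m crank '[[0,0,0,-0.001,0,0,0],[0,0,0,-0.001,0,0,0],[0,0,0,0,0,0,0]]'
```

```text
time_s: 6.9
eef_pos: [633.3, 119.2, 114.2]
tcp_rot: [[0.312, -0.95, 0.0], [-0.95, -0.312, -0.0], [0.0, -0.0, -1.0]]
force: [0.1, -0.4, 2.6]
grip_width: -0.0
```

```bash
python3 -m crank '[[0,0,0,-0.0005,0,0,0],[0,0,0,-0.0005,0,0,0],[0,0,0,0,0,0,0]]'
```

```text
time_s: 7.28
eef_pos: [633.2, 119.3, 113.3]
tcp_rot: [[0.312, -0.95, 0.0], [-0.95, -0.312, -0.0], [0.0, -0.0, -1.0]]
force: [-0.8, -0.2, 1.7]
grip_width: 0.0
```

```bash
python3 -m crank '[[0,0,0,-0.0005,0,0,0],[0,0,0,0,0,0,0]]'
```

```text
time_s: 7.52
eef_pos: [633.3, 119.3, 112.8]
tcp_rot: [[0.312, -0.95, 0.0], [-0.95, -0.312, -0.0], [0.0, -0.0, -1.0]]
force: [0.8, 0.2, 2.9]
grip_width: -0.2
```

```bash
python3 -m crank '[[0,0,0,-0.0004,0,0,0],[0,0,0,0,0,0,0]]'
```

```text
time_s: 7.78
eef_pos: [633.3, 119.3, 112.4]
tcp_rot: [[0.312, -0.95, 0.0], [-0.95, -0.312, -0.0], [0.0, -0.0, -1.0]]
force: [0.0, -0.6, 2.4]
grip_width: -0.1
```

```bash
python3 -m crank '[[0,0,0,-0.0003,0,0,0],[0,0,0,0,0,0,0]]'
```

```text
time_s: 8.02
eef_pos: [633.3, 119.3, 112.1]
tcp_rot: [[0.312, -0.95, 0.0], [-0.95, -0.312, -0.0], [0.0, -0.0, -1.0]]
force: [0.8, -0.6, 3.3]
grip_width: -0.1
```

```bash
python3 -m crank '[[0,0,0,-0.0003,0,0,0],[0,0,0,0,0,0,0]]'
```

```text
time_s: 8.28
eef_pos: [633.3, 119.3, 112.1]
tcp_rot: [[0.313, -0.95, 0.0], [-0.95, -0.313, -0.0], [0.0, -0.0, -1.0]]
force: [0.1, -0.3, 5.2]
grip_width: 0.0
```

```bash
python3 -m crank '[[0,0,0,-0.0003,0,0,0],[0,0,0,0,0,0,0]]'
```

```text
time_s: 8.52
eef_pos: [633.3, 119.3, 112.1]
tcp_rot: [[0.313, -0.95, 0.001], [-0.95, -0.313, -0.0], [0.0, -0.001, -1.0]]
force: [-0.3, 0.3, 6.0]
grip_width: 0.0
```

The stop shows clearly: z holds at 112.1 while the force rises, so lid 1 is seated. On to lid 2.

```bash
python3 -m crank '[[0,0,0,0.012,0,0,0],[0,0,0,0.01,0,0,0],[0,-0.0115,-0.0357,0,0,0,0],[0,-0.0115,-0.0357,0,0,0,0],[0,0,0,0,0,0,0],[0,0,0,-0.008,0,0,0],[0,0,0,-0.006,0,0,0],[0,0,0,0,0,0,0]]'
```

```text
time_s: 9.52
eef_pos: [609.6, 48.7, 118.3]
tcp_rot: [[0.314, -0.95, -0.002], [-0.95, -0.314, 0.0], [-0.001, 0.002, -1.0]]
force: [-0.1, 0.2, 0.2]
grip_width: 0.2
```

```bash
python3 -m crank '[[0,0,0,-0.002,0,0,0],[0,0,0,-0.002,0,0,0],[0,0,0,-0.002,0,0,0],[0,0,0,-0.002,0,0,0],[0,0,0,-0.002,0,0,0],[0,0,0,0,0,0,0]]'
```

```text
time_s: 10.28
eef_pos: [610.3, 48.0, 109.5]
tcp_rot: [[0.313, -0.95, 0.0], [-0.95, -0.313, 0.0], [-0.0, -0.0, -1.0]]
force: [-0.4, 1.2, 2.9]
grip_width: 0.3
```

```bash
python3 -m crank '[[0,0,0,-0.002,0,0,0],[0,0,0,-0.0015,0,0,0],[0,0,0,-0.001,0,0,0],[0,0,0,-0.0005,0,0,0],[0,0,0,0,0,0,0]]'
```

```text
time_s: 10.9
eef_pos: [610.2, 47.9, 104.4]
tcp_rot: [[0.313, -0.95, 0.0], [-0.95, -0.313, -0.0], [0.0, -0.0, -1.0]]
force: [-0.1, 2.3, 3.0]
grip_width: -0.1
```

```bash
python3 -m crank '[[0,0,0,-0.0005,0,0,0],[0,0,0,-0.0003,0,0,0],[0,0,0,0,0,0,0]]'
```

```text
time_s: 11.28
eef_pos: [610.3, 47.8, 104.1]
tcp_rot: [[0.312, -0.95, 0.0], [-0.95, -0.312, -0.0], [0.0, -0.0, -1.0]]
force: [-1.3, 1.7, 5.5]
grip_width: 0.2
```

```bash
python3 -m crank '[[0,0,0,-0.0003,0,0,0],[0,0,0,0,0,0,0]]'
```

```text
time_s: 11.52
eef_pos: [610.3, 47.8, 104.0]
tcp_rot: [[0.312, -0.95, 0.001], [-0.95, -0.312, -0.0], [0.0, -0.001, -1.0]]
force: [-1.5, 2.8, 6.4]
grip_width: -0.4
```

Lid 2 reached its stop at 104.0. On to lid 3.

```bash
python3 -m crank '[[0,0,0,0.012,0,0,0],[0,0,0,0.01,0,0,0],[0,-0.0115,-0.0357,0,0,0,0],[0,-0.0115,-0.0357,0,0,0,0],[0,0,0,0,0,0,0],[0,0,0,-0.008,0,0,0],[0,0,0,-0.006,0,0,0],[0,0,0,0,0,0,0]]'
```

```text
time_s: 12.52
eef_pos: [586.7, -22.6, 110.3]
tcp_rot: [[0.314, -0.95, -0.002], [-0.95, -0.314, 0.0], [-0.001, 0.002, -1.0]]
force: [0.5, -0.8, -0.2]
grip_width: 0.2
```

```bash
python3 -m crank '[[0,0,0,-0.002,0,0,0],[0,0,0,-0.002,0,0,0],[0,0,0,-0.002,0,0,0],[0,0,0,-0.002,0,0,0],[0,0,0,-0.002,0,0,0],[0,0,0,0,0,0,0]]'
```

```text
time_s: 13.28
eef_pos: [587.3, -23.4, 101.4]
tcp_rot: [[0.313, -0.95, 0.0], [-0.95, -0.313, 0.0], [-0.0, -0.0, -1.0]]
force: [1.0, 2.0, 1.5]
grip_width: 0.0
```

```bash
python3 -m crank '[[0,0,0,-0.002,0,0,0],[0,0,0,-0.0015,0,0,0],[0,0,0,-0.001,0,0,0],[0,0,0,-0.0005,0,0,0],[0,0,0,0,0,0,0]]'
```

```text
time_s: 13.9
eef_pos: [587.3, -23.6, 96.4]
tcp_rot: [[0.312, -0.95, 0.0], [-0.95, -0.312, -0.0], [0.0, -0.0, -1.0]]
force: [0.4, 2.4, 2.4]
grip_width: 0.2
```

```bash
python3 -m crank '[[0,0,0,-0.0005,0,0,0],[0,0,0,-0.0003,0,0,0],[0,0,0,0,0,0,0]]'
```

```text
time_s: 14.28
eef_pos: [587.3, -23.6, 96.1]
tcp_rot: [[0.312, -0.95, 0.0], [-0.95, -0.312, -0.0], [0.0, -0.0, -1.0]]
force: [-0.1, 2.2, 5.4]
grip_width: 0.0
```

```bash
python3 -m crank '[[0,0,0,-0.0003,0,0,0],[0,0,0,0,0,0,0]]'
```

```text
time_s: 14.52
eef_pos: [587.3, -23.6, 96.0]
tcp_rot: [[0.312, -0.95, 0.001], [-0.95, -0.312, -0.0], [0.0, -0.001, -1.0]]
force: [-1.4, 1.9, 7.0]
grip_width: -0.1
```

Lid 3 reached its stop at 96.0. On to lid 4.

```bash
python3 -m crank '[[0,0,0,0.012,0,0,0],[0,0,0,0.01,0,0,0],[0,-0.0115,-0.0357,0,0,0,0],[0,-0.0115,-0.0357,0,0,0,0],[0,0,0,0,0,0,0],[0,0,0,-0.008,0,0,0],[0,0,0,-0.006,0,0,0],[0,0,0,0,0,0,0]]'
```

```text
time_s: 15.52
eef_pos: [563.7, -93.9, 102.3]
tcp_rot: [[0.314, -0.95, -0.002], [-0.95, -0.314, 0.001], [-0.001, 0.002, -1.0]]
force: [-0.3, 0.2, 0.4]
grip_width: -0.2
```

```bash
python3 -m crank '[[0,0,0,-0.002,0,0,0],[0,0,0,-0.002,0,0,0],[0,0,0,-0.002,0,0,0],[0,0,0,-0.002,0,0,0],[0,0,0,-0.002,0,0,0],[0,0,0,0,0,0,0]]'
```

```text
time_s: 16.27
eef_pos: [564.3, -94.9, 93.3]
tcp_rot: [[0.313, -0.95, 0.0], [-0.95, -0.313, 0.0], [0.0, -0.0, -1.0]]
force: [0.7, 1.5, 1.7]
grip_width: -0.3
```

```bash
python3 -m crank '[[0,0,0,-0.002,0,0,0],[0,0,0,-0.0015,0,0,0],[0,0,0,-0.001,0,0,0],[0,0,0,-0.0005,0,0,0],[0,0,0,0,0,0,0]]'
```

```text
time_s: 16.9
eef_pos: [564.3, -95.0, 88.3]
tcp_rot: [[0.312, -0.95, 0.0], [-0.95, -0.312, -0.0], [0.0, -0.0, -1.0]]
force: [0.8, 1.4, 2.6]
grip_width: 0.1
```

```bash
python3 -m crank '[[0,0,0,-0.0005,0,0,0],[0,0,0,-0.0003,0,0,0],[0,0,0,0,0,0,0]]'
```

```text
time_s: 17.27
eef_pos: [564.3, -95.0, 88.0]
tcp_rot: [[0.312, -0.95, 0.001], [-0.95, -0.312, -0.0], [0.0, -0.0, -1.0]]
force: [-0.3, 1.9, 5.6]
grip_width: 0.6
```

```bash
python3 -m crank '[[0,0,0,-0.0003,0,0,0],[0,0,0,0,0,0,0]]'
```

```text
time_s: 17.52
eef_pos: [564.3, -95.0, 88.0]
tcp_rot: [[0.313, -0.95, 0.001], [-0.95, -0.313, -0.0], [0.001, -0.001, -1.0]]
force: [-1.1, 2.1, 7.7]
grip_width: 0.3
```

Lid 4 reached its stop at 88.0. I'll lift clear and swing back towards the robot for a look.

```bash
python3 -m crank '[[0,0,0,0.01,0,0,0],[0,0,0,0.03,0,0,0],[0,0,0,0.05,0,0,0],[0,0,0,0.05,0,0,0],[0,-0.02,-0.04,0,0,0,0],[0,-0.02,-0.04,0,0,0,0],[0,-0.02,-0.04,0,0,0,0],[0,-0.02,-0.04,0,0,0,0]]' && python3 -m crank '[[0,-0.02,-0.04,0,0,0,0],[0,-0.02,-0.04,0,0,0,0],[0,-0.02,-0.04,0,0,0,0],[0,0,0,0,0,0,0],[0,0,0,0,0,0,0]]'; python3 - <<'E'
from bench import capture,arm
import cv2,numpy as np
L=[]
for c,(x0,y0) in dict(top=(235,135),scene=(255,180)).items():
    im=capture(c);L.append(cv2.resize(im[y0:y0+108,x0:x0+152],None,fx=5,fy=5,interpolation=cv2.INTER_CUBIC)[:,:,::-1])
    cv2.imwrite(f'pics/{c}2f.png',im[:,:,::-1])
    cv2.imwrite(f'pics/{c}2.png',L[-1])
o=arm.get_obs();print(o['time_s'],o['eef_pos'],o['force'])
E
```

```text
time_s: 18.52
eef_pos: [483.1, -256.3, 227.3]
tcp_rot: [[0.312, -0.95, -0.001], [-0.95, -0.312, -0.001], [0.0, 0.001, -1.0]]
force: [1.2, 0.0, -0.2]
grip_width: -0.2
time_s: 19.15
eef_pos: [423.8, -374.8, 227.1]
tcp_rot: [[0.312, -0.95, -0.001], [-0.95, -0.312, 0.001], [-0.001, 0.0, -1.0]]
force: [-0.8, 0.2, -0.8]
grip_width: -0.0
19.25 [ 424.43350436 -373.9767616   227.21214012] [ 0.26540094  0.20003389 -0.15449957]
```

View pics/scene2.png

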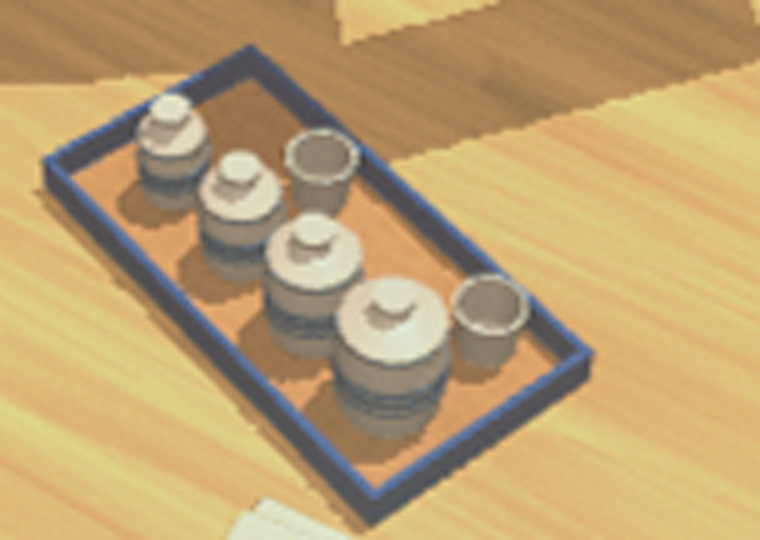

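View pics/top2f.png

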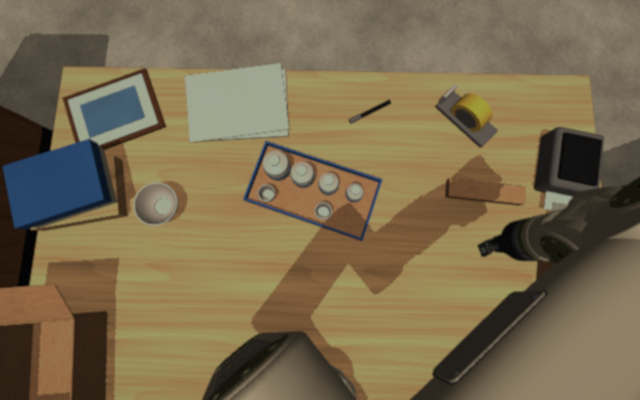

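All four lids are flush with no gap showing. The cups, bowl (155,204) and slim box (486,191) are where they were, and the arm is clear of everything.

```bash
python3 -c "
from bench import arm
print(arm.finish_job())"
```

```text
the job is handed in; nothing more can be done
None
```

All four lids are pressed home and the job is handed in; no verdict was reported. I located the case from the scene and top cameras, which agreed to about 1 mm. I then pressed the knobs with the closed fingertip from the largest jar to the smallest.

- **Lids:** each one ran to its hard stop, where the fingertip height held while the force rose. The fingertip read 112.1, 104.0, 96.0 and 88.0 mm, against expected seated heights of 112, 104, 96 and 88 mm.
- **Force:** the highest reading between moves was about 8 N, against the 50 N limit.
- **Finger path:** between presses I raised the fingertip only about 2 cm and moved it straight along the row.
- **Final pictures:** no gap shows under any lid. By eye, the cups, bowl and slim box are where they started, and the arm is well clear of everything.
- **Time:** about 19 s of the 48 s allowed. No check failed or disagreed.

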